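Dial open the blade box in the flower-figure workshop

TASK

Unlock the green blade box on the bench. Reading the dial plate like a clock face with the red mark as 12, turn the dial left (anticlockwise) until its yellow pointer stands exactly at 8, without running past it; then turn it right (clockwise), back over 9, 10 and 11, gently until you feel it come up against its stop somewhere near the red mark, without forcing it. Then slide the orange bolt handle all the way towards the dial, let go, and leave the things lying around the box where they are.

Things in the scene. Friction and masses are not known exactly. Their poses are not given: they have to be found in the camera images.
- lockbox: Green steel box fixed to the bench, 180 (x) x 280 (y) x 100 mm high; origin at the centre of its underside, z up. On its top, in its frame: dial axis at x 0, y +60 mm (vertical); orange bolt handle at x 0, y -45 mm when locked; a steel keeper, 46 (x) x 14 (y) x 20 mm high, at x 0, y -122 mm.
- red_mark (a point): The red mark (12) on the flat black dial plate (radius 56 mm, 2 mm high) round the dial, 47 mm from the dial's axis towards the box's +x. Twelve marks count clockwise seen from above like a clock face: 3 points to the box's -y, 6 to -x, 9 to +y; 3, 6 and 9 are longer.
- dial_turn (a joint): Angle of the dial (rad), growing anticlockwise seen from above (left); 0 when the yellow pointer is at the red mark, so 8 is at 2.094. It starts between 10 and 11.2 on the clock. Friction 0.05 N m, about 0.11 N m while it carries the inner wheel left; it stays where it is left.
- dial_grip (a point): Point on the dial's vertical axis, 25 mm above the box's top, at mid-height of its black ribbed round grip (42 mm across, from 9 to 41 mm above the box's top).
- dial_pointer (a point): Outer end of the yellow pointer line on the dial's aluminium skirt (72 mm across, its top 9 mm above the box's top); this point is 34 mm from the dial's axis.
- dial: The dial and its cam; origin on its axis at the box's top, x axis along the pointer. The lock really works: on the way left the dial picks up an inner wheel and leaves it where the dial turns back, which must be at 8 within 0.12 rad; turning back does not undo an overshoot. Then the bolt is free only with the dial within about 0.06 rad of its right-hand stop.
- stop: Hard stop inside the box, unseen, that ends the dial's turn to the right; origin on the dial's axis at the box's top. Its angle differs each time: the dial meets it between -0.26 and +0.26 rad, so find it by feel. It acts 24 mm from the axis: 0.3 N m more torque on the dial puts 12 N on it; over 22 N is forcing.
- bolt_slide (a joint): Slide of the bolt (m): 0 locked, 0.022 fully drawn; grows towards the dial (the box's +y). Friction 2.5 N; it stays where it is left. With the dial not set it moves only about 1 mm and is then solid.
- bolt_handle (a point): Centre of the top of the bolt's orange handle, 41 mm above the box's top: an upright block 20 mm (x) x 14 mm (y), from 7 to 41 mm above the box's top.
- bolt: The bolt: handle on a flat steel bar 24 mm wide, 7 mm high, reaching 83 mm from the handle away from the dial into the keeper; origin under the handle at the box's top.
- tape_roll: Bystander: yellow ring 90 mm across, 24 mm high, lying on the bench at the box's +y side; origin under its centre.
- glue_jar: Bystander: jar 68 mm across, 100 mm high, black cap, standing on the bench at the box's -y side; origin under its centre.
- flat_brush: Bystander: wooden brush lying on the bench beyond the box (its +x side).

How it is judged:
On the way, in this order (a step that is already met when the one before it is completed fails the run):
1. the dial has been turned left to 8 (within 0.12 rad) (value of joint dial_turn between 1.974 and 2.214 rad), for 0.1 s.
2. the dial has been turned right to its stop near the red mark, and the bolt is still locked (value of joint dial_turn below 0.36 rad and value of joint bolt_slide below 0.004 m), for 0.1 s.
At the end, for the whole second after the job is handed in: The bolt is drawn at least 18 of its 22 mm towards the dial, and the dial stands within 0.36 rad of the red mark (value of joint bolt_slide above 0.018 m and value of joint dial_turn between -0.36 and 0.36 rad); the robot touches nothing.
It fails at once if the dial is run past 8 to the left (by over 0.16 rad) (value of joint dial_turn above 2.254 rad).
It fails at once if the dial is forced against its stop (over 22 N at the stop) (contact force between dial and stop above 22 N).
It fails at once if the bolt is forced against the dial's works (over 25 N) (contact force between bolt and dial above 25 N).
It fails at once if the tape roll, the jar or the brush is displaced by over 30 mm (distance of any of tape_roll, glue_jar, flat_brush from where it was at the start of the episode above 0.03 m).
It also fails if it takes over 72 s, if anything falls off the work surface, if the arm or the gripper's body presses on something with over 40 N, if the wrist force passes 120 N, or if a joint passes its speed limit or range.

ROBOT

A 6-joint arm with a two-finger parallel gripper is mounted at the origin on the work surface. World frame = base frame: x ahead of the robot, y to its left, z up, the work surface at z = 0. Lengths are in m, angles in rad, forces in N, time in s.
With the tool pointing down it reaches from about 0.3 to 0.775 m from the base axis. Payload 14.6 kg.
Tool frame: the origin (TCP) lies at the very end of the fingers, on their centre line; the grasp point (between the pads) lies 19 mm behind it; z points along the fingers, y is the direction in which the jaws open and shut (so a half turn about z gives the same grasp; the last joint's range is limited). The gripper opens to 94 mm and grips with 3 to 60 N. Pads are 16 mm wide; open, the fingers measure 119 mm over their backs; the gripper's body (75 mm by 177 mm) begins 78 mm behind the grasp point.
Start: joints at [-1.416, 0.3, 1.521, -0, 1.321, -0.067], TCP at [0.121, -0.537, 0.205] pointing down, gripper open.
Joint ranges: [-3.03, 3.03], [-0.79, 2.21], [0.23, 2.52], [-1.04, 4.18], [0, 3.07], [-2.55, 2.55]. Speed limits (rad/s): [2.22, 2.22, 2.57, 3.14, 3.14, 3.14].

INTERFACE

Orientations are given as [roll, pitch, yaw] about the fixed x, y, z axes, in that order (R = Rz(yaw) Ry(pitch) Rx(roll)).
In Python, from station import get_obs, vision, hand_in gives the robot as it stands.
- The arm moves only by the tool play_rows, never from a script. Its argument "moves" is a list of rows, each an object with "claw": the opening, from 0 (shut) to 1 (fully open); "linear": the shift along the tool's x, y, z in mm, a list of three; "turn": the turn, a rotation vector about the tool's x, y, z in rad, a list of three. In form: [{"claw": claw, "linear": [tx, ty, tz], "turn": [ax, ay, az]}, ...]. A call has 1 to 8 rows; each row is the pose to reach, as a shift and turn from the pose measured when the call began, along the tool's axes at that moment; what a row does not reach only later rows make up. A row lasts 1/8 s, in which the tool goes at most 62.5 mm and 10.7 degrees, less where a joint would pass 70% of its speed; a pose out of reach is approached as far as the arm can. A call with a gripper value outside its range is refused whole. The fingers move at their own pace and stop on an object; "force" is the grip in N (left out, the last holds). Time passes only in rows, so rows that repeat a pose let the fingers close. It gives the time, the measured TCP pose, the force and the opening at its end, in the units of the state.
- get_obs(): the state, without advancing time (a new reading comes with each control period).
- vision.camera(name): name is "scene" or "side" or "wrist"; returns the picture (400x640x3 uint8, blue, green, red); there is no depth.
- vision.camera_info(name): a dict with "camera_matrix" (3x3 intrinsics, pixels), "rvec" (rotation vector, rad) and "tvec" (3), from world to camera coordinates, as OpenCV has them; the wrist camera has in their place "mount" (4x4, takes a point from camera to tool coordinates, whose origin is the TCP and whose axes are the flange's). Camera axes: x right, y down, z forward; pixel columns grow to the right and rows downward; lengths in m; the calibration is good to about 2 mm. A picture is of the moment at which its call begins: read the wrist's pose just before it. camera_info takes no time and is no camera call.
- hand_in(): hands the job in, once; it reports no verdict.
The state is a dict: "time_s": time; "qpos": joint angles; "joint_vel": joint speeds; "tau": joint torques, N m; "ee_pos": TCP position; "eef_rot": TCP orientation; "force": force on the tool from outside, world axes, zero at the start; "moment": the same for the moment, N m; "grip_width": finger opening in m.
Only numpy, scipy, OpenCV 4.12 (cv2) and the standard library are available. Lean on these libraries where they do the work, as an engineer would, in place of code of your own. Each camera call takes 0.05 s, during which the arm holds its last target.

## Working session

There is one attempt and no reset: what is moved stays moved. The work goes in short steps, Python scripts to look and compute and a tool call to move; the robot and the scene stay as the last step left them, time stands still between calls to the robot, and variables do not carry over. Pictures are saved under pics/ and viewed, and the job is handed in when it is done.

Besides the shell and the picture viewer there is one more tool, called as name([rows], argument=value, ...), one row to a line, values as JSON. play_rows: Moves the arm, as the interface text tells. Its arguments: {"type":"object","properties":{"moves":{"type":"array","items":{"type":"object","properties":{"claw":{"type":"number"},"linear":{"type":"array","items":{"type":"number"}},"turn":{"type":"array","items":{"type":"number"}}}}},"force":{"type":"number"}},"required":["moves"]}

```bash
ls; mkdir -p pics
python3 - <<'E'
from station import get_obs, vision
import cv2
print(get_obs())
for n in ("scene","side","wrist"):
    cv2.imwrite(f"pics/{n}0.png",vision.camera(n)); print(n,vision.camera_info(n))
E
```

```text
pics
{'time_s': 0.0, 'qpos': array([-1.41559298e+00,  3.00474377e-01,  1.52160336e+00, -4.66424258e-05,
        1.32067335e+00, -6.66176898e-02]), 'joint_vel': array([ 6.85012180e-04, -5.16558828e-05,  1.03577562e-03,  6.35225938e-04,
       -1.08874171e-03, -4.01927754e-05]), 'tau': array([ 3.97178010e-03, -5.31796753e+01, -3.52732015e+01,  7.09800725e-02,
        2.44419841e-02, -9.05893148e-05]), 'ee_pos': array([ 0.12093797, -0.53626602,  0.2048751 ]), 'eef_rot': array([-3.14043378e+00, -3.20376965e-05,  2.21832589e-01]), 'force': array([0.70171344, 0.54826298, 0.12086973]), 'moment': array([-0.01401187,  0.06198979, -0.00664917]), 'grip_width': 0.09396776895697126}
scene {'camera_matrix': array([[424.0134149 ,   0.        , 310.33690526],
       [  0.        , 424.0134149 , 200.04270357],
       [  0.        ,   0.        ,   1.        ]]), 'rvec': array([ 1.30263008,  2.03217733, -1.07006336]), 'tvec': array([ 0.25658846, -0.22224805,  1.49596146])}
side {'camera_matrix': array([[431.81605315,   0.        , 317.70441617],
       [  0.        , 431.81605315, 202.63461409],
       [  0.        ,   0.        ,   1.        ]]), 'rvec': array([ 0.27425947, -2.76655799,  1.31265812]), 'tvec': array([0.6206595 , 0.16115999, 0.87989327])}
wrist {'camera_matrix': array([[329.74794825,   0.        , 318.40311672],
       [  0.        , 329.74794825, 201.56572893],
       [  0.        ,   0.        ,   1.        ]]), 'mount': array([[-2.13522108e-04, -9.64561558e-01, -2.63857831e-01,
         7.62257649e-02],
       [ 9.99999936e-01, -2.82120295e-04,  2.22090422e-04,
        -5.44400766e-04],
       [-2.88659532e-04, -2.63857767e-01,  9.64561556e-01,
        -1.77945880e-01],
       [ 0.00000000e+00,  0.00000000e+00,  0.00000000e+00,
         1.00000000e+00]])}
```

View pics/scene0.png

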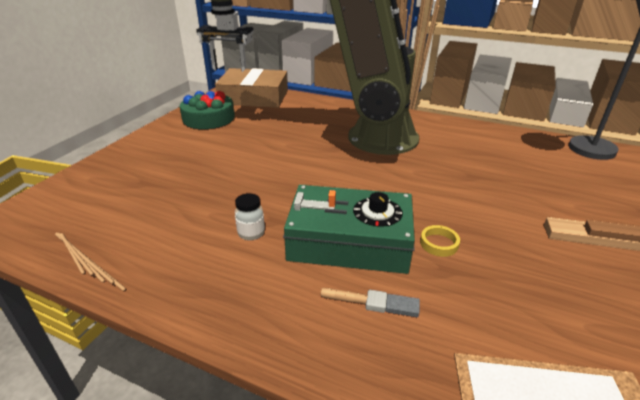

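View pics/side0.png

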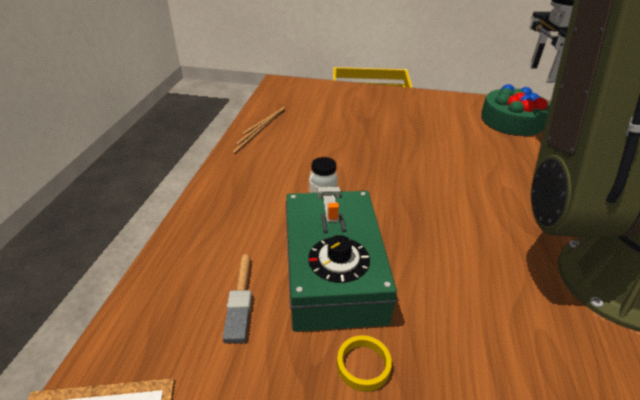

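View pics/wrist0.png

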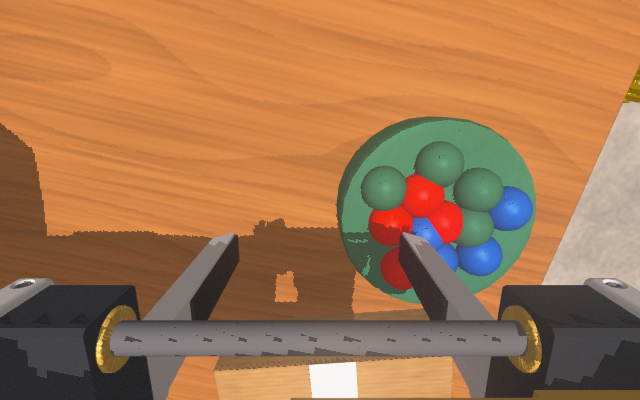

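```bash
cat > h.py <<'E'
import numpy as np, cv2
from station import get_obs, vision
from scipy.spatial.transform import Rotation as Ro
def pose(n, o=None):
    i=vision.camera_info(n);K=i["camera_matrix"]
    if "mount" in i:
        o=o or get_obs(); T=np.eye(4);T[:3,:3]=Ro.from_euler('xyz',o["eef_rot"]).as_matrix();T[:3,3]=o["ee_pos"]
        T=T@i["mount"]; return K,T[:3,:3],T[:3,3]
    R=cv2.Rodrigues(i["rvec"])[0]; return K,R.T,-R.T@i["tvec"]
def ray(n,px,z,P=None):
    K,R,c=P or pose(n)
    px=np.atleast_2d(np.array(px,float)); d=np.c_[px,np.ones(len(px))]@np.linalg.inv(K).T@R.T
    return c+d*((z-c[2])/d[:,2])[:,None]
def proj(n,X,P=None):
    K,R,c=P or pose(n); q=(np.atleast_2d(X)-c)@R@K.T; return q[:,:2]/q[:,2:]
def red(im): 
    b,g,r=[im[...,i].astype(int) for i in range(3)]; return ((r>130)&(g<70)&(b<70)).astype(np.uint8)
def orange(im):
    b,g,r=[im[...,i].astype(int) for i in range(3)]; return ((r>150)&(g>60)&(g<140)&(b<60)&(r-g>80)).astype(np.uint8)
def blobs(m,a=2):
    n,l,s,c=cv2.connectedComponentsWithStats(m); return [(s[i,4],c[i].round(1).tolist(),s[i,:4].tolist()) for i in range(1,n) if s[i,4]>=a]
E
python3 - <<'E'
from h import *
for n,(x,y,w,h) in dict(scene=(275,175,160,110),side=(270,170,140,170)).items():
    im=cv2.imread(f"pics/{n}0.png"); c=im[y:y+h,x:x+w]
    cv2.imwrite(f"pics/{n}0c.png",cv2.resize(c,None,fx=min(800//w,600//h),fy=min(800//w,600//h),interpolation=cv2.INTER_CUBIC))
    print(n,[(a,[p[0]+x,p[1]+y],s) for a,p,s in blobs(red(c))])
E
```

```text
scene [(np.int32(10), [376.5, 223.0], [101, 46, 2, 5])]
side [(np.int32(83), [332.5, 212.7], [59, 38, 9, 11]), (np.int32(21), [312.6, 259.0], [39, 88, 8, 3])]
```

View pics/scene0c.png

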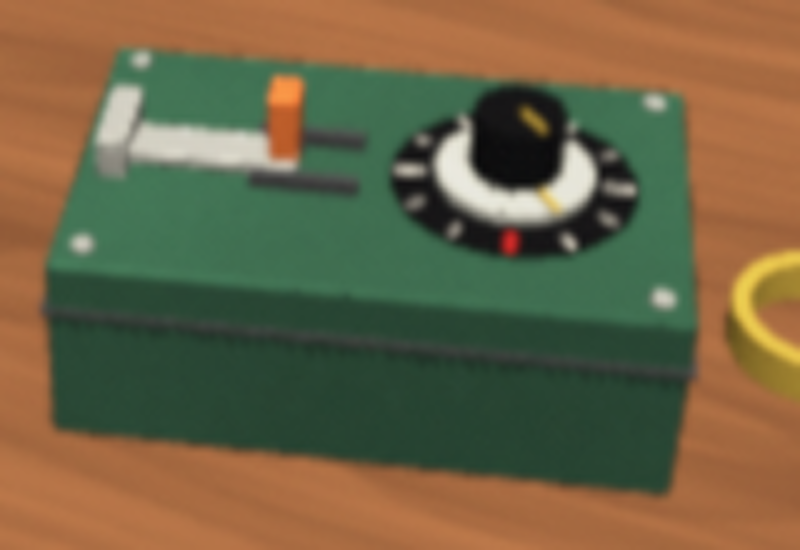

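View pics/side0c.png

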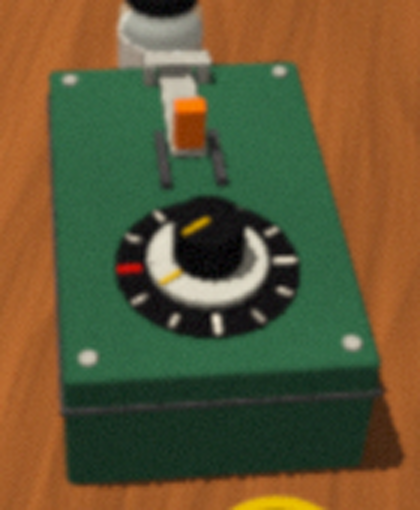

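Run:
```python
from h import *
sc=np.array([(118,48),(683,95),(695,328),(48,270)])/5+[275,175]-.4
sd=np.array([(52,70),(298,64),(376,362),(64,382)])/3+[270,170]-.3
for n,p in(("scene",sc),("side",sd)):
    X=ray(n,p,0.1);print(n,X.round(4).tolist(),X.mean(0).round(4)); 
def info(n,red,ptr,bolt):
    return ray(n,red,.102)[0],ray(n,ptr,.109)[0],ray(n,bolt,.141)[0]
# screws
for n,s,o,p in(("scene",5,(275,175),[(141,60),(654,102),(663,298),(82,243)]),("side",3,(270,170),[(69,79),(279,71),(352,342),(87,358)])):
    X=ray(n,np.array(p)/s+o-.4,.1);print(n,"screws",X.round(4).tolist(),X.mean(0).round(4))
a=info("scene",(376.5,223),np.array((556,207))/5+[275,175]-.4,np.array((287,84))/5+[275,175]-.4)
b=info("side",(312.6,259),np.array((164,281))/3+[270,170]-.3,np.array((191,104))/3+[270,170]-.3)
for x in(a,b):print(np.round(x,4).tolist())
```

```text
scene [[0.541, -0.0651, 0.1], [0.4665, 0.2016, 0.1], [0.636, 0.2482, 0.1], [0.7129, -0.0141, 0.1]] [0.5891 0.0926 0.1   ]
side [[0.7044, -0.0188, 0.1], [0.5324, -0.0627, 0.1], [0.4625, 0.2012, 0.1], [0.6304, 0.2499, 0.1]] [0.5824 0.0924 0.1   ]
scene screws [[0.5462, -0.0498, 0.1], [0.4782, 0.1904, 0.1], [0.6222, 0.2312, 0.1], [0.69, -0.0093, 0.1]] [0.5841 0.0906 0.1   ]
side screws [[0.6904, -0.0115, 0.1], [0.5452, -0.0519, 0.1], [0.4769, 0.1892, 0.1], [0.622, 0.2309, 0.1]] [0.5836 0.0892 0.1   ]
[[0.6145, 0.1612, 0.102], [0.5908, 0.1744, 0.109], [0.594, 0.047, 0.141]]
[[0.6121, 0.1608, 0.102], [0.5886, 0.1733, 0.109], [0.5944, 0.0477, 0.141]]
```

```bash
cat >> h.py <<'E'
BY=0.276; BC=np.array([.584,.0903])
def delta(p,yaw,o=None):
    o=o or get_obs(); R=Ro.from_euler('xyz',o["eef_rot"])
    Rt=Ro.from_euler('xyz',[np.pi,0,yaw])
    print("lin mm",(R.inv().apply(np.array(p)-o["ee_pos"])*1000).round(1),"turn",(R.inv()*Rt).as_rotvec().round(4),"t",o["time_s"],"F",np.round(o["force"],1),"M",np.round(o["moment"],3),"w",o["grip_width"], "yaw",o["eef_rot"].round(4),"p",o["ee_pos"].round(4), "q6",o["qpos"][5].round(3))
E
python3 -c "
from h import *
delta([.5677,.1477,.22],1.5)"
```

```text
lin mm [ 586.3 -569.   -14.4] turn [-7.0000e-04 -6.0000e-04 -1.2782e+00] t 0.15 F [ 0.2 -0.   0.5] M [-0.048 -0.028 -0.015] w 0.09397529044561394 yaw [-3.1407e+00 -1.0000e-04  2.2180e-01] p [ 0.1209 -0.5363  0.205 ] q6 -0.067
```

play_rows([
  {"claw": 1,"linear": [30,-30,-40],"turn": [0,0,-0.1]},
  {"claw": 1,"linear": [60,-60,-60],"turn": [0,0,-0.2]},
  {"claw": 1,"linear": [100,-98,-60],"turn": [0,0,-0.3]},
  {"claw": 1,"linear": [140,-137,-60],"turn": [0,0,-0.4]},
  {"claw": 1,"linear": [180,-176,-60],"turn": [0,0,-0.5]},
  {"claw": 1,"linear": [220,-215,-60],"turn": [0,0,-0.6]},
  {"claw": 1,"linear": [260,-254,-60],"turn": [0,0,-0.7]},
  {"claw": 1,"linear": [300,-293,-60],"turn": [0,0,-0.8]},
])

```text
time_s: 1.15
ee_pos: [0.3498, -0.1829, 0.2654]
eef_rot: [-3.141, -0.001, 1.025]
force: [1.6, -0.6, -0.9]
grip_width: 0.0938
```

```bash
python3 -c "
from h import *
delta([.5677,.1477,.22],1.5)"
```

```text
lin mm [395.7  14.6  45.6] turn [-0.     -0.0007 -0.4751] t 1.15 F [ 1.6 -0.6 -0.9] M [-0.015 -0.004  0.035] w 0.09378854345127724 yaw [-3.1414e+00 -6.0000e-04  1.0249e+00] p [ 0.3498 -0.1829  0.2654] q6 -0.029
```

play_rows([
  {"claw": 1,"linear": [50,2,0],"turn": [0,0,-0.07]},
  {"claw": 1,"linear": [100,4,0],"turn": [0,0,-0.14]},
  {"claw": 1,"linear": [155,6,0],"turn": [0,0,-0.21]},
  {"claw": 1,"linear": [210,8,0],"turn": [0,0,-0.28]},
  {"claw": 1,"linear": [265,10,0],"turn": [0,0,-0.35]},
  {"claw": 1,"linear": [320,12,10],"turn": [0,0,-0.42]},
  {"claw": 1,"linear": [370,14,30],"turn": [0,0,-0.475]},
  {"claw": 1,"linear": [395.7,14.6,45],"turn": [0,0,-0.475]},
])

```text
time_s: 2.15
ee_pos: [0.5681, 0.1498, 0.219]
eef_rot: [-3.14, -0.0, 1.502]
force: [-0.3, -0.7, -0.2]
grip_width: 0.094
```

play_rows([
  {"claw": 1,"linear": [0,0,0],"turn": [0,0,0]},
])

```text
time_s: 2.28
ee_pos: [0.5678, 0.1508, 0.2172]
eef_rot: [-3.137, 0.0, 1.504]
force: [-0.3, 0.4, 0.7]
grip_width: 0.0941
```

```bash
python3 -c "
from h import *
delta([.5677,.1477,.22],1.5)
cv2.imwrite('pics/w1.png',vision.camera('wrist'))
P=pose('wrist')
x=np.array([np.cos(BY),np.sin(BY)]);y=np.array([-x[1],x[0]])
d=BC+.06*y
print('dial',d, proj('wrist',[[*d,.141],[*(d+.047*x),.102],[*d,.102],[*(BC-.045*y),.141]]).round(1))
"
```

```text
lin mm [-3.1  0.1 -2.8] turn [-0.0044  0.0004  0.004 ] t 2.275 F [-0.3  0.4  0.7] M [-0.085 -0.091  0.004] w 0.0941165932802212 yaw [-3.1372e+00  4.0000e-04  1.5040e+00] p [0.5678 0.1508 0.2172] q6 0.264
dial [0.56764945 0.14802919] [[319.5 212.7]
 [368.1 183.4]
 [319.5 200.1]
 [359.2 319. ]]
```

View pics/w1.png

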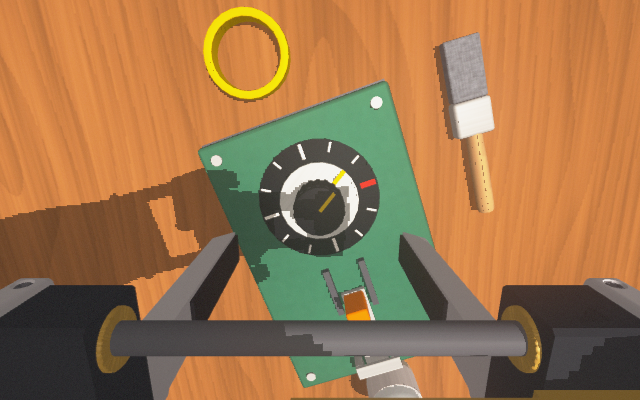

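```bash
cat >> h.py <<'E'
def dialinfo(im,P):
    # red mark and yellow pointer tip -> angle
    b,g,r=[im[...,i].astype(int) for i in range(3)]
    rb=[x for x in blobs(red(im),15)]
    yel=((r>110)&(g>90)&(b<90)&(r-b>70)&(abs(r-g)<70)).astype(np.uint8)
    return rb,[x for x in blobs(yel,15)]
E
python3 -c "
from h import *
im=cv2.imread('pics/w1.png');P=pose('wrist')
rb,yb=dialinfo(im,P);print(rb,yb)
dark=((im.max(2)<75)).astype(np.uint8); m=np.zeros_like(dark);m[130:265,250:390]=1
# plate outline: largest contour of non-green
hsv=cv2.cvtColor(im,cv2.COLOR_BGR2HSV); ng=(~((hsv[...,0]>50)&(hsv[...,0]<90)&(hsv[...,1]>60))).astype(np.uint8)*m
ng=cv2.morphologyEx(ng,cv2.MORPH_OPEN,np.ones((5,5)))
cs=cv2.findContours(ng,cv2.RETR_EXTERNAL,cv2.CHAIN_APPROX_NONE)[0]
c=max(cs,key=cv2.contourArea);e=cv2.fitEllipse(c);print(e,ray('wrist',e[0],.102,P))
print(ray('wrist',rb[0][1],.102,P),ray('wrist',[[346,171]],.109,P))
"
```

```text
[] [(np.int32(17), [595.3, 6.9], [594, 2, 3, 11]), (np.int32(3154), [244.4, 51.0], [203, 6, 88, 96]), (np.int32(64), [463.1, 146.2], [460, 139, 7, 19]), (np.int32(206), [474.1, 176.3], [468, 138, 15, 75]), (np.int32(57), [467.5, 165.9], [464, 151, 6, 29]), (np.int32(69), [338.3, 177.0], [332, 170, 14, 15]), (np.int32(82), [326.7, 202.0], [319, 192, 16, 20]), (np.int32(31), [510.7, 311.3], [508, 307, 6, 13]), (np.int32(345), [533.9, 343.0], [521, 309, 21, 64]), (np.int32(321), [102.3, 344.0], [96, 312, 19, 61]), (np.int32(21), [359.0, 320.0], [349, 320, 21, 1]), (np.int32(103), [237.0, 356.0], [186, 356, 103, 1]), (np.int32(38), [433.2, 356.1], [416, 356, 35, 3]), (np.int32(198), [327.5, 398.0], [290, 396, 79, 4]), (np.int32(106), [447.1, 397.9], [423, 396, 48, 4])]
((318.72900390625, 196.59683227539062), (115.85343933105469, 119.88751983642578), 90.04388427734375) [[0.5672095  0.15143268 0.102     ]]Traceback (most recent call last):
  File "<string>", line 11, in <module>
    print(ray('wrist',rb[0][1],.102,P),ray('wrist',[[346,171]],.109,P))
                      ~~^^^
IndexError: list index out of range
```

```bash
cat >> h.py <<'E'
def look(name,rm_px=None):
    o=get_obs();im=vision.camera('wrist');cv2.imwrite(f'pics/{name}.png',im);P=pose('wrist',o);return o,im,P
def plate(im,P,roi=(250,130,140,135)):
    x,y,w,h=roi;m=np.zeros(im.shape[:2],np.uint8);m[y:y+h,x:x+w]=1
    hsv=cv2.cvtColor(im,cv2.COLOR_BGR2HSV); ng=(~((hsv[...,0]>50)&(hsv[...,0]<90)&(hsv[...,1]>60))).astype(np.uint8)*m
    ng=cv2.morphologyEx(ng,cv2.MORPH_OPEN,np.ones((5,5)))
    c=max(cv2.findContours(ng,cv2.RETR_EXTERNAL,cv2.CHAIN_APPROX_NONE)[0],key=cv2.contourArea);e=cv2.fitEllipse(c);return e,ray('wrist',e[0],.102,P)[0]
E
python3 -c "
from h import *
o,im,P=look('w2');print(o['ee_pos'],o['eef_rot'],o['joint_vel'].round(3))
e,c=plate(im,P);print(e,c)
b,g,r=[im[...,i].astype(int) for i in range(3)]
rm=((r-g>90)&(r-b>90)).astype(np.uint8);rm[:165]=0;rm[200:]=0;rm[:,:355]=0;rm[:,382:]=0
q=blobs(rm,10);print(q)
R=ray('wrist',q[0][1],.102,P)[0];print(R,R-c,np.arctan2(*(R-c)[1::-1]))
T=ray('wrist',[[345.5,170.5]],.109,P)[0];print(T-c,np.hypot(*(T-c)[:2]),np.arctan2(*(T-c)[1::-1]))
sc=ray('wrist',[[376.5,102.5],[216.5,160.5],[310.5,377.5]],.1,P);print(sc)
d=sc[1]-sc[2];print((d))
cv2.imwrite('pics/w2c.png',cv2.resize(im[130:270,250:390],None,fx=4,fy=4,interpolation=2))
"
```

```text
[0.56780688 0.15009676 0.21812121] [-3.13839240e+00  1.25596009e-04  1.50335164e+00] [-0.026 -0.04   0.005 -0.     0.005 -0.005]
((318.5841369628906, 195.6177215576172), (115.80274200439453, 119.59109497070312), 90.16630554199219) [0.56713714 0.15236879 0.102     ]
[(np.int32(89), [367.4, 182.0], [360, 178, 16, 9])]
[0.6123003  0.16214811 0.102     ] [0.04516316 0.00977932 0.        ] 0.2132410573060918
[0.02530024 0.02294519 0.007     ] 0.03415529329514516 0.7366228462967325
[[ 0.62235205  0.23094527  0.1       ]
 [ 0.47753045  0.19059087  0.1       ]
 [ 0.5444902  -0.05179258  0.1       ]]
[-0.06695975  0.24238345  0.        ]
```

View pics/w2c.png

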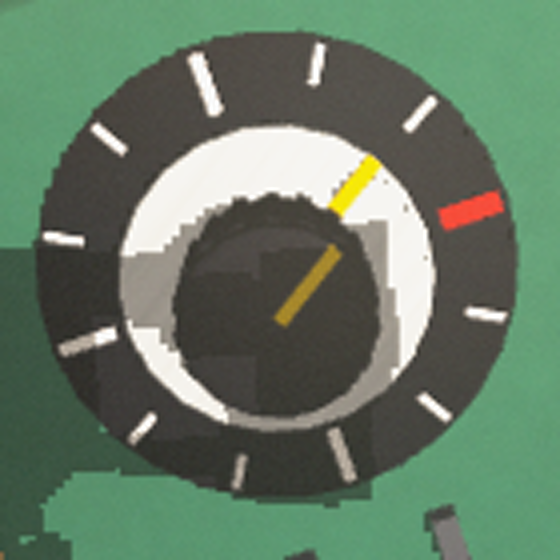

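```bash
python3 -c "
from h import *
print(ray('side',np.array((206,265))/3+[270,170]-.33,.102),ray('scene',np.array((515.5,179))/5+[275,175]-.4,.102))
o,im,P=look('w3');print(o['ee_pos'],o['eef_rot'],o['joint_vel'].round(3))
cv2.imwrite('pics/w3c.png',cv2.resize(im[130:270,250:390],None,fx=4,fy=4,interpolation=2))
print(ray('wrist',[[250+278/4-.4,130+270.5/4-.4]],.102,P))
print(plate(im,P))
"
```

```text
[[0.5671648  0.14897997 0.102     ]] [[0.56858442 0.14957092 0.102     ]]
[0.56786237 0.14947793 0.21899521] [-3.13968207e+00 -1.05792431e-04  1.50251468e+00] [-0.016 -0.029  0.    -0.001  0.001 -0.001]
[[0.5676993  0.14998277 0.102     ]]
(((318.3414611816406, 194.87315368652344), (115.83673858642578, 119.24305725097656), 89.29593658447266), array([0.56715343, 0.15226638, 0.102     ]))
```

```bash
python3 -c "
from h import *
delta([.5676,.149,.115],1.5)"
```

```text
lin mm [ -0.2  -0.2 104.6] turn [-0.001  -0.0004  0.0018] t 2.425 F [ 0.6 -0.4 -0.4] M [-0.016 -0.086 -0.049] w 0.09410482274071676 yaw [-3.1406e+00 -4.0000e-04  1.5018e+00] p [0.568  0.1491 0.2196] q6 0.263
```

play_rows([
  {"claw": 1,"linear": [0,0,25],"turn": [0,0,0]},
  {"claw": 1,"linear": [0,-0.2,50],"turn": [0,0,0]},
  {"claw": 1,"linear": [0,-0.2,75],"turn": [0,0,0]},
  {"claw": 1,"linear": [0,-0.2,93],"turn": [0,0,0]},
  {"claw": 1,"linear": [0,-0.2,104],"turn": [0,0,0]},
  {"claw": 1,"linear": [0,-0.2,104],"turn": [0,0,0]},
  {"claw": 1,"linear": [0,-0.2,104],"turn": [0,0,0]},
])

```text
time_s: 3.3
ee_pos: [0.5681, 0.1492, 0.1165]
eef_rot: [3.141, -0.001, 1.502]
force: [-0.6, 0.9, -0.4]
grip_width: 0.0941
```

```bash
python3 -c "
from h import *
delta([.5676,.149,.115],1.5)"
```

```text
lin mm [-0.2 -0.5  1.5] turn [ 0.0004 -0.0007  0.0018] t 3.3 F [-0.6  0.9 -0.4] M [-0.056 -0.037 -0.047] w 0.09410213572181951 yaw [ 3.1412e+00 -7.0000e-04  1.5018e+00] p [0.5681 0.1492 0.1165] q6 0.263
```

play_rows([
  {"claw": 0,"linear": [0,0,0],"turn": [0,0,0]},
  {"claw": 0,"linear": [0,0,0],"turn": [0,0,0]},
  {"claw": 0,"linear": [0,0,0],"turn": [0,0,0]},
  {"claw": 0,"linear": [0,0,0],"turn": [0,0,0]},
  {"claw": 0,"linear": [0,0,0],"turn": [0,0,0]},
  {"claw": 0,"linear": [0,0,0],"turn": [0,0,0]},
], force=10)

```text
time_s: 4.05
ee_pos: [0.5677, 0.1492, 0.1165]
eef_rot: [-3.141, -0.001, 1.502]
force: [-4.0, 0.5, 0.1]
grip_width: 0.0418
```

```bash
python3 -c "
from h import *
delta([.5676,.149,.115],1.5)
o,im,P=look('w4')
"
```

```text
lin mm [-0.2 -0.1  1.5] turn [-0.0007 -0.0006  0.0018] t 4.05 F [-4.   0.5  0.1] M [-0.098  0.527 -0.057] w 0.04181357169900972 yaw [-3.1409e+00 -6.0000e-04  1.5018e+00] p [0.5677 0.1492 0.1165] q6 0.263
```

View pics/w4.png

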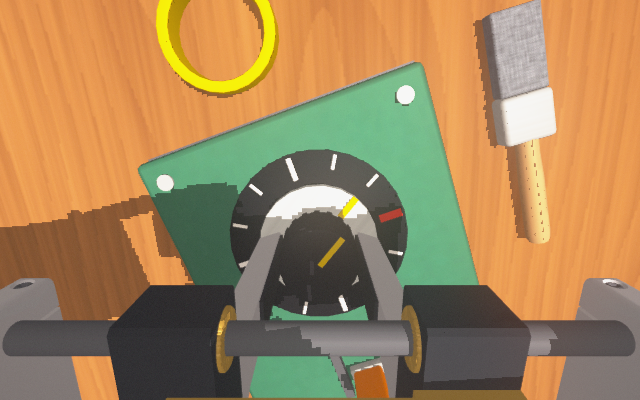

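play_rows([
  {"claw": 0,"linear": [0,-0.2,0],"turn": [0,0,-0.08]},
  {"claw": 0,"linear": [0,-0.2,0],"turn": [0,0,-0.2]},
  {"claw": 0,"linear": [0,-0.2,0],"turn": [0,0,-0.35]},
  {"claw": 0,"linear": [0,-0.2,0],"turn": [0,0,-0.5]},
  {"claw": 0,"linear": [0,-0.2,0],"turn": [0,0,-0.65]},
  {"claw": 0,"linear": [0,-0.2,0],"turn": [0,0,-0.8]},
  {"claw": 0,"linear": [0,-0.2,0],"turn": [0,0,-0.95]},
  {"claw": 0,"linear": [0,-0.2,0],"turn": [0,0,-1.0]},
])

```text
time_s: 5.1
ee_pos: [0.5673, 0.1491, 0.1164]
eef_rot: [-3.141, -0.001, 2.505]
force: [-3.1, -0.7, 2.2]
grip_width: 0.0414
```

```bash
python3 -c "
from h import *
o,im,P=look('w5')
delta([.5676,.149,.1165],2.5)
for p in('side','scene'): cv2.imwrite(f'pics/{p}5.png',vision.camera(p))
"
```

```text
lin mm [-0.3  0.1 -0. ] turn [-0.0004 -0.0012  0.0062] t 5.15 F [-4.1 -0.8  2.7] M [-0.184  0.415  0.056] w 0.04171705824915951 yaw [-3.1412e+00 -1.2000e-03  2.5062e+00] p [0.5673 0.1491 0.1165] q6 -0.741
```

View pics/w5.png

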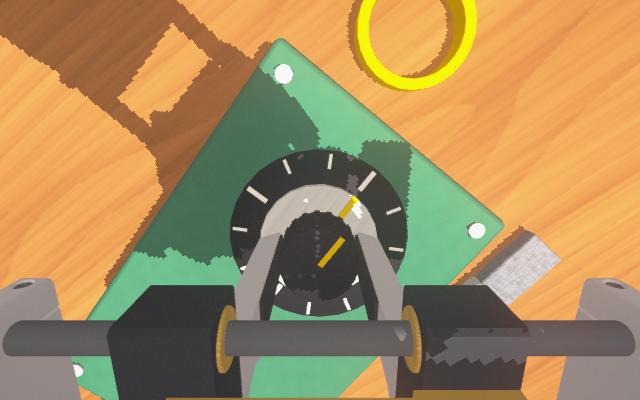

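```bash
python3 -c "
from h import *
P=pose('wrist');im=cv2.imread('pics/w5.png')
c=np.array([.5675,.149])
def a(p,z):
    v=ray('wrist',[p],z,P)[0][:2]-c; return round(np.hypot(*v),4),round(np.arctan2(v[1],v[0]),4)
for n,m in dict(m9=(367,181),m10=(393.5,211),m8=(330.5,161),m7=(287,167),m6=(256,194.5)).items(): print(n,a(m,.102))
print('ptr',a((355,199),.109),a((341,216),.109),'knobline',a((343,238),.141),a((320,266),.141))
cv2.imwrite('pics/w5c.png',cv2.resize(im[140:320,220:420],None,fx=4,fy=4,interpolation=2)[:600])
"
```

```text
m9 (np.float64(0.0475), np.float64(1.8496))
m10 (np.float64(0.0495), np.float64(1.3262))
m8 (np.float64(0.0502), np.float64(2.362))
m7 (np.float64(0.0498), np.float64(2.8842))
m6 (np.float64(0.0479), np.float64(-2.8754))
ptr (np.float64(0.0355), np.float64(1.8628)) (np.float64(0.0224), np.float64(1.8723)) knobline (np.float64(0.0208), np.float64(1.8805)) (np.float64(0.0018), np.float64(2.1194))
```

View pics/w5c.png

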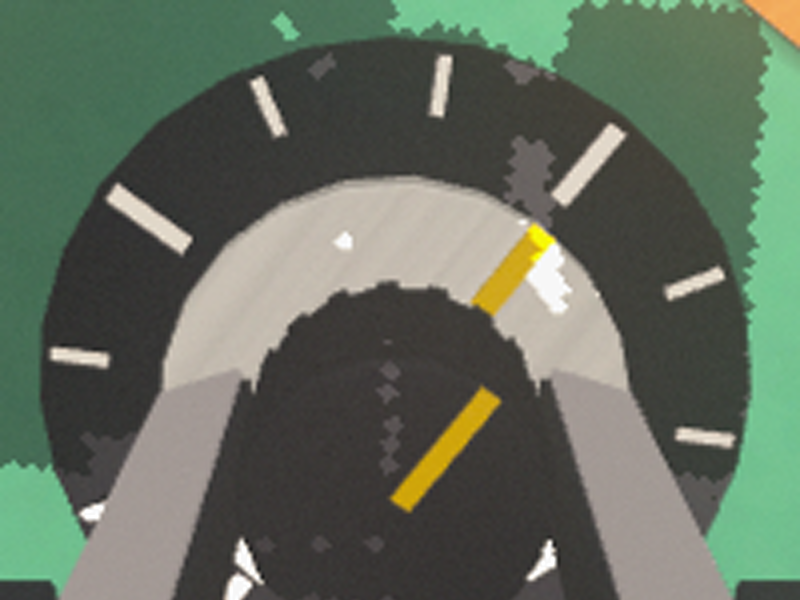

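play_rows([
  {"claw": 0,"linear": [0,0,0],"turn": [0,0,-0.12]},
  {"claw": 0,"linear": [0,0,0],"turn": [0,0,-0.25]},
  {"claw": 0,"linear": [0,0,0],"turn": [0,0,-0.35]},
  {"claw": 0,"linear": [0,0,0],"turn": [0,0,-0.43]},
  {"claw": 0,"linear": [0,0,0],"turn": [0,0,-0.47]},
  {"claw": 0,"linear": [0,0,0],"turn": [0,0,-0.49]},
  {"claw": 0,"linear": [0,0,0],"turn": [0,0,-0.49]},
])

```text
time_s: 6.12
ee_pos: [0.5672, 0.1489, 0.1165]
eef_rot: [-3.141, -0.001, 2.99]
force: [-4.4, -3.6, 2.5]
grip_width: 0.0416
```

```bash
python3 -c "
from h import *
o,im,P=look('w6')
delta([.5676,.149,.1165],3.006)
cv2.imwrite('pics/w6c.png',cv2.resize(im[140:290,220:420],None,fx=4,fy=4,interpolation=2)[:600])
"
```

```text
lin mm [-0.4  0.1 -0. ] turn [-0.0002 -0.0014 -0.0163] t 6.175 F [-2.8 -2.6  1.8] M [-0.458  0.582  0.004] w 0.04166660434925777 yaw [-3.1414e+00 -1.4000e-03  2.9897e+00] p [0.5672 0.1489 0.1165] q6 -1.225
```

View pics/w6c.png

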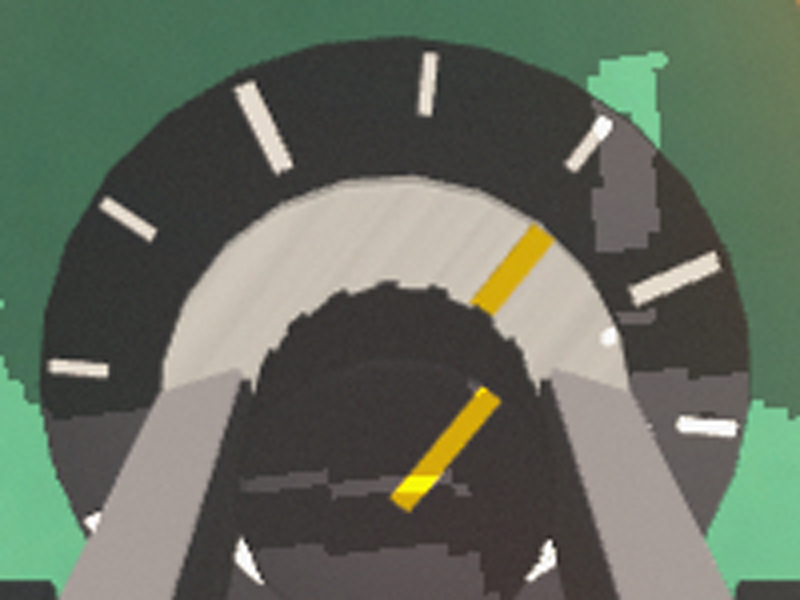

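```bash
python3 -c "
from h import *
P=pose('wrist')
c=np.array([.5675,.149])
def a(p,z):
    p=np.array(p)/4+[220,140]-.4
    v=ray('wrist',[p],z,P)[0][:2]-c; return np.round([np.hypot(*v),np.arctan2(v[1],v[0])],4)
print('m8',a((588,145),.102),'m9',a((675,279),.102),'m7',a((428,84),.102),'ptr',a((540,234),.109),a((484,304),.109))
"
```

```text
m8 [0.0499 2.3777] m9 [0.0473 1.8599] m7 [0.0502 2.8912] ptr [0.036  2.3603] [0.0227 2.3668]
```

play_rows([
  {"claw": 0,"linear": [0,0,0],"turn": [0,0,0]},
  {"claw": 0,"linear": [0,0,0],"turn": [0,0,0.08]},
  {"claw": 0,"linear": [0,0,0],"turn": [0,0,0.2]},
  {"claw": 0,"linear": [0,0,0],"turn": [0,0,0.35]},
  {"claw": 0,"linear": [0,0,0],"turn": [0,0,0.5]},
  {"claw": 0,"linear": [0,0,0],"turn": [0,0,0.65]},
  {"claw": 0,"linear": [0,0,0],"turn": [0,0,0.8]},
  {"claw": 0,"linear": [0,0,0],"turn": [0,0,0.9]},
], force=8)

```text
time_s: 7.18
ee_pos: [0.5674, 0.1492, 0.1165]
eef_rot: [-3.141, -0.001, 2.085]
force: [-1.6, -0.8, 1.7]
grip_width: 0.0422
```

```bash
python3 -c "
from h import *
delta([.5675,.149,.1165],2.99-1.75)
look('w7')"
```

```text
lin mm [-0.2 -0.  -0. ] turn [-8.000e-04 -5.000e-04  8.451e-01] t 7.175 F [-1.6 -0.8  1.7] M [-0.029  0.172  0.044] w 0.042234442703294274 yaw [-3.1411e+00 -7.0000e-04  2.0851e+00] p [0.5674 0.1492 0.1165] q6 -0.32
```

View pics/w7.png

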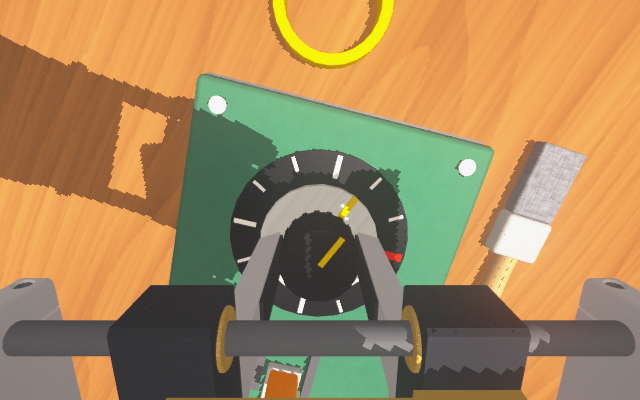

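play_rows([
  {"claw": 0,"linear": [0,0,0],"turn": [0,0,0.1]},
  {"claw": 0,"linear": [0,0,0],"turn": [0,0,0.25]},
  {"claw": 0,"linear": [0,0,0],"turn": [0,0,0.4]},
  {"claw": 0,"linear": [0,0,0],"turn": [0,0,0.55]},
  {"claw": 0,"linear": [0,0,0],"turn": [0,0,0.67]},
  {"claw": 0,"linear": [0,0,0],"turn": [0,0,0.75]},
  {"claw": 0,"linear": [0,0,0],"turn": [0,0,0.79]},
  {"claw": 0,"linear": [0,0,0],"turn": [0,0,0.79]},
])

```text
time_s: 8.22
ee_pos: [0.5677, 0.1492, 0.1165]
eef_rot: [-3.141, -0.0, 1.292]
force: [1.0, -1.1, -0.4]
grip_width: 0.0419
```

```bash
python3 -c "
from h import *
delta([.5675,.149,.1165],2.99-1.80);print(get_obs()['tau'].round(3))"
```

```text
lin mm [-0.3 -0.1 -0. ] turn [-1.00e-04 -5.00e-04  1.02e-01] t 8.225 F [ 1.  -1.1 -0.4] M [-0.288 -0.299 -0.01 ] w 0.04188018202868035 yaw [-3.1415e+00 -5.0000e-04  1.2920e+00] p [0.5677 0.1492 0.1165] q6 0.473
[  0.764 -60.114 -32.743   0.368   0.212   0.399]
```

play_rows([
  {"claw": 0,"linear": [0,0,0],"turn": [0,0,0.02]},
  {"claw": 0,"linear": [0,0,0],"turn": [0,0,0.04]},
  {"claw": 0,"linear": [0,0,0],"turn": [0,0,0.06]},
  {"claw": 0,"linear": [0,0,0],"turn": [0,0,0.06]},
])

```text
time_s: 8.72
ee_pos: [0.5678, 0.1492, 0.1165]
eef_rot: [3.142, -0.001, 1.232]
force: [-0.6, -1.2, -0.4]
grip_width: 0.042
```

```bash
cat >> h.py <<'E'
def rd():
    o=get_obs();print(o["time_s"],"yaw %.4f dial~%.3f"%(o["eef_rot"][2],o["eef_rot"][2]-2.99+2.084+.0),"Mz",o["moment"].round(3),"tau6",o["tau"][5].round(3),"F",o["force"].round(1),o["ee_pos"].round(4))
E
python3 -c "
from h import *
rd()"
```

```text
8.725 yaw 1.2317 dial~0.326 Mz [-0.282 -0.17  -0.087] tau6 0.17 F [-0.6 -1.2 -0.4] [0.5678 0.1492 0.1165]
```

play_rows([
  {"claw": 0,"linear": [0,0,0],"turn": [0,0,0.02]},
  {"claw": 0,"linear": [0,0,0],"turn": [0,0,0.04]},
  {"claw": 0,"linear": [0,0,0],"turn": [0,0,0.04]},
])

```text
time_s: 9.1
ee_pos: [0.5678, 0.1492, 0.1165]
eef_rot: [-3.142, -0.001, 1.191]
force: [-1.3, -1.3, 0.5]
grip_width: 0.0421
```

```bash
python3 -c "
from h import *
rd()"
```

```text
9.1 yaw 1.1912 dial~0.285 Mz [-0.342 -0.109 -0.025] tau6 0.172 F [-1.3 -1.3  0.5] [0.5678 0.1492 0.1165]
```

play_rows([
  {"claw": 0,"linear": [0,0,0],"turn": [0,0,0.02]},
  {"claw": 0,"linear": [0,0,0],"turn": [0,0,0.03]},
  {"claw": 0,"linear": [0,0,0],"turn": [0,0,0.03]},
])

```text
time_s: 9.48
ee_pos: [0.5678, 0.1492, 0.1165]
eef_rot: [-3.142, -0.001, 1.161]
force: [-0.2, -2.1, 0.0]
grip_width: 0.0419
```

```bash
python3 -c "
from h import *
rd()"
```

```text
9.475 yaw 1.1610 dial~0.255 Mz [-0.316 -0.19  -0.016] tau6 0.112 F [-0.2 -2.1  0. ] [0.5678 0.1492 0.1165]
```

play_rows([
  {"claw": 0,"linear": [0,0,0],"turn": [0,0,0.02]},
  {"claw": 0,"linear": [0,0,0],"turn": [0,0,0.03]},
  {"claw": 0,"linear": [0,0,0],"turn": [0,0,0.03]},
])

```text
time_s: 9.85
ee_pos: [0.5678, 0.1492, 0.1165]
eef_rot: [-3.142, -0.001, 1.131]
force: [-0.6, -0.8, -0.5]
grip_width: 0.0418
```

```bash
python3 -c "
from h import *
rd()"
```

```text
9.85 yaw 1.1307 dial~0.225 Mz [-0.319 -0.148  0.002] tau6 0.112 F [-0.6 -0.8 -0.5] [0.5678 0.1492 0.1165]
```

play_rows([
  {"claw": 0,"linear": [0,0,0],"turn": [0,0,0.02]},
  {"claw": 0,"linear": [0,0,0],"turn": [0,0,0.03]},
  {"claw": 0,"linear": [0,0,0],"turn": [0,0,0.03]},
])

```text
time_s: 10.22
ee_pos: [0.5678, 0.1492, 0.1165]
eef_rot: [-3.142, -0.001, 1.101]
force: [0.1, -1.6, 0.5]
grip_width: 0.0421
```

```bash
python3 -c "
from h import *
rd()"
```

```text
10.225 yaw 1.1006 dial~0.195 Mz [-0.346 -0.143  0.024] tau6 0.112 F [ 0.1 -1.6  0.5] [0.5678 0.1492 0.1165]
```

play_rows([
  {"claw": 0,"linear": [0,0,0],"turn": [0,0,0.02]},
  {"claw": 0,"linear": [0,0,0],"turn": [0,0,0.04]},
  {"claw": 0,"linear": [0,0,0],"turn": [0,0,0.04]},
])

```text
time_s: 10.6
ee_pos: [0.5678, 0.1492, 0.1165]
eef_rot: [-3.142, -0.001, 1.06]
force: [0.9, -1.2, 0.6]
grip_width: 0.0419
```

```bash
python3 -c "
from h import *
rd()"
```

```text
10.6 yaw 1.0601 dial~0.154 Mz [-0.354 -0.175 -0.074] tau6 0.173 F [ 0.9 -1.2  0.6] [0.5678 0.1492 0.1165]
```

play_rows([
  {"claw": 0,"linear": [0,0,0],"turn": [0,0,0.02]},
  {"claw": 0,"linear": [0,0,0],"turn": [0,0,0.04]},
  {"claw": 0,"linear": [0,0,0],"turn": [0,0,0.04]},
])

```text
time_s: 10.98
ee_pos: [0.5678, 0.1492, 0.1165]
eef_rot: [-3.142, -0.001, 1.02]
force: [1.6, -1.3, -0.8]
grip_width: 0.0417
```

```bash
python3 -c "
from h import *
rd()"
```

```text
10.975 yaw 1.0195 dial~0.114 Mz [-0.374 -0.236 -0.032] tau6 0.173 F [ 1.6 -1.3 -0.8] [0.5678 0.1492 0.1165]
```

play_rows([
  {"claw": 0,"linear": [0,0,0],"turn": [0,0,0.02]},
  {"claw": 0,"linear": [0,0,0],"turn": [0,0,0.04]},
  {"claw": 0,"linear": [0,0,0],"turn": [0,0,0.04]},
])

```text
time_s: 11.35
ee_pos: [0.5678, 0.1492, 0.1165]
eef_rot: [-3.142, -0.001, 0.979]
force: [0.7, -1.8, -0.7]
grip_width: 0.042
```

```bash
python3 -c "
from h import *
rd()"
```

```text
11.35 yaw 0.9790 dial~0.073 Mz [-0.437 -0.262 -0.091] tau6 0.173 F [ 0.7 -1.8 -0.7] [0.5678 0.1492 0.1165]
```

play_rows([
  {"claw": 0,"linear": [0,0,0],"turn": [0,0,0.02]},
  {"claw": 0,"linear": [0,0,0],"turn": [0,0,0.03]},
  {"claw": 0,"linear": [0,0,0],"turn": [0,0,0.03]},
])

```text
time_s: 11.72
ee_pos: [0.5678, 0.1492, 0.1165]
eef_rot: [-3.142, -0.001, 0.949]
force: [0.7, -2.6, 0.7]
grip_width: 0.0416
```

```bash
python3 -c "
from h import *
rd()"
```

```text
11.725 yaw 0.9488 dial~0.043 Mz [-0.453 -0.236 -0.016] tau6 0.112 F [ 0.7 -2.6  0.7] [0.5678 0.1492 0.1165]
```

play_rows([
  {"claw": 0,"linear": [0,0,0],"turn": [0,0,0.02]},
  {"claw": 0,"linear": [0,0,0],"turn": [0,0,0.03]},
  {"claw": 0,"linear": [0,0,0],"turn": [0,0,0.03]},
])

```text
time_s: 12.1
ee_pos: [0.5678, 0.1492, 0.1165]
eef_rot: [-3.141, -0.001, 0.919]
force: [0.4, -1.7, 0.6]
grip_width: 0.0418
```

```bash
python3 -c "
from h import *
rd();look('w8')"
```

```text
12.1 yaw 0.9186 dial~0.013 Mz [-0.409 -0.278  0.01 ] tau6 0.112 F [ 0.4 -1.7  0.6] [0.5678 0.1492 0.1165]
```

View pics/w8.png

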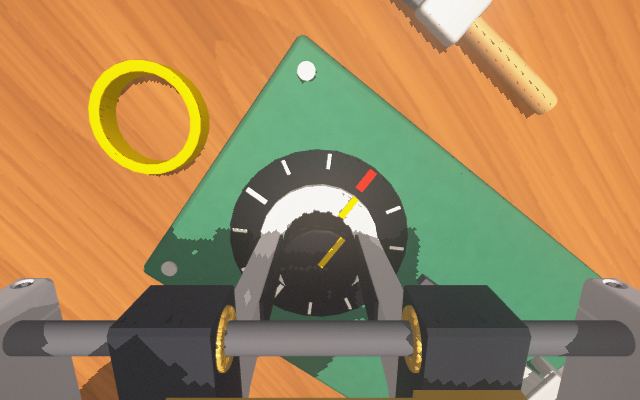

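play_rows([
  {"claw": 0,"linear": [0,0,0],"turn": [0,0,0.02]},
  {"claw": 0,"linear": [0,0,0],"turn": [0,0,0.03]},
  {"claw": 0,"linear": [0,0,0],"turn": [0,0,0.03]},
])

```text
time_s: 12.52
ee_pos: [0.5679, 0.1492, 0.1165]
eef_rot: [-3.142, -0.001, 0.889]
force: [1.4, -2.8, -0.2]
grip_width: 0.0416
```

```bash
python3 -c "
from h import *
rd()"
```

```text
12.525 yaw 0.8886 dial~-0.017 Mz [-0.471 -0.326  0.029] tau6 0.112 F [ 1.4 -2.8 -0.2] [0.5679 0.1492 0.1165]
```

play_rows([
  {"claw": 0,"linear": [0,0,0],"turn": [0,0,0.02]},
  {"claw": 0,"linear": [0,0,0],"turn": [0,0,0.03]},
  {"claw": 0,"linear": [0,0,0],"turn": [0,0,0.03]},
])

```text
time_s: 12.9
ee_pos: [0.5679, 0.1491, 0.1165]
eef_rot: [-3.142, -0.001, 0.858]
force: [0.8, -2.1, -0.4]
grip_width: 0.0418
```

```bash
python3 -c "
from h import *
rd()"
```

```text
12.9 yaw 0.8584 dial~-0.048 Mz [-0.484 -0.285  0.003] tau6 0.112 F [ 0.8 -2.1 -0.4] [0.5679 0.1491 0.1165]
```

play_rows([
  {"claw": 0,"linear": [0,0,0],"turn": [0,0,0.02]},
  {"claw": 0,"linear": [0,0,0],"turn": [0,0,0.03]},
  {"claw": 0,"linear": [0,0,0],"turn": [0,0,0.03]},
])

```text
time_s: 13.28
ee_pos: [0.5679, 0.1492, 0.1165]
eef_rot: [-3.142, -0.001, 0.828]
force: [0.1, -1.5, -0.8]
grip_width: 0.0415
```

```bash
python3 -c "
from h import *
rd()"
```

```text
13.275 yaw 0.8282 dial~-0.078 Mz [-0.43  -0.288  0.017] tau6 0.112 F [ 0.1 -1.5 -0.8] [0.5679 0.1492 0.1165]
```

```bash
cat >> h.py <<'E'
def ptr(im,P,c=(.5677,.149)):
    b,g,r=[im[...,i].astype(int) for i in range(3)]
    y=((r>110)&(g>90)&(b<60)&(r-b>80)).astype(np.uint8);m=np.zeros_like(y);m[180:280,285:385]=1
    for a,p,s in blobs(y*m,20):
        z=.109 if p[1]<225 else .141
        v=ray('wrist',[p],z,P)[0][:2]-c; print(a,p,"r %.4f dial %.3f"%(np.hypot(*v),np.arctan2(v[1],v[0])-.276))
E
python3 -c "
from h import *
for n in (8,):
  pass
o,im,P=look('w9');ptr(im,P)
print(o['qpos'][5],o['joint_vel'][5])
for n in ('w8','w5','w6','w4'):print(n);ptr(cv2.imread(f'pics/{n}.png'),P)
"
```

```text
149 [347.8, 207.3] r 0.0280 dial -0.078
216 [331.2, 251.8] r 0.0104 dial -0.033
0.9366906670558459 -0.007537516465754789
w8
148 [347.7, 207.4] r 0.0279 dial -0.078
212 [331.1, 252.0] r 0.0102 dial -0.035
w5
150 [347.6, 207.2] r 0.0280 dial -0.074
228 [331.0, 251.9] r 0.0103 dial -0.028
w6
155 [347.7, 207.0] r 0.0281 dial -0.073
226 [331.0, 251.8] r 0.0103 dial -0.025
w4
141 [347.8, 207.0] r 0.0282 dial -0.074
208 [331.0, 251.8] r 0.0103 dial -0.025
```

play_rows([
  {"claw": 0,"linear": [0,0,0],"turn": [0,0,0.02]},
  {"claw": 0,"linear": [0,0,0],"turn": [0,0,0.03]},
  {"claw": 0,"linear": [0,0,0],"turn": [0,0,0.03]},
])

```text
time_s: 13.7
ee_pos: [0.5679, 0.1491, 0.1165]
eef_rot: [-3.141, -0.001, 0.798]
force: [0.6, -1.6, 0.1]
grip_width: 0.0421
```

```bash
python3 -c "
from h import *
rd();o,im,P=look('wa');ptr(im,P)"
```

```text
13.7 yaw 0.7981 dial~-0.108 Mz [-0.467 -0.356 -0.037] tau6 0.112 F [ 0.6 -1.6  0.1] [0.5679 0.1491 0.1165]
147 [347.9, 207.2] r 0.0281 dial -0.110
218 [331.3, 251.8] r 0.0104 dial -0.071
```

play_rows([
  {"claw": 0,"linear": [0,0,0],"turn": [0,0,0.02]},
  {"claw": 0,"linear": [0,0,0],"turn": [0,0,0.03]},
  {"claw": 0,"linear": [0,0,0],"turn": [0,0,0.03]},
])

```text
time_s: 14.12
ee_pos: [0.5679, 0.1491, 0.1165]
eef_rot: [-3.141, -0.001, 0.768]
force: [2.2, -1.3, -0.5]
grip_width: 0.0417
```

```bash
python3 -c "
from h import *
rd();o,im,P=look('wb');ptr(im,P)"
```

```text
14.125 yaw 0.7681 dial~-0.138 Mz [-0.513 -0.332 -0.03 ] tau6 0.112 F [ 2.2 -1.3 -0.5] [0.5679 0.1491 0.1165]
148 [347.9, 207.2] r 0.0281 dial -0.141
221 [331.3, 251.8] r 0.0104 dial -0.102
```

play_rows([
  {"claw": 0,"linear": [0,0,0],"turn": [0,0,0.02]},
  {"claw": 0,"linear": [0,0,0],"turn": [0,0,0.03]},
  {"claw": 0,"linear": [0,0,0],"turn": [0,0,0.03]},
])

```text
time_s: 14.55
ee_pos: [0.5679, 0.1492, 0.1165]
eef_rot: [-3.141, -0.001, 0.738]
force: [1.2, -2.8, -0.3]
grip_width: 0.0418
```

```bash
python3 -c "
from h import *
rd();o,im,P=look('wc');ptr(im,P)"
```

```text
14.55 yaw 0.7381 dial~-0.168 Mz [-0.546 -0.335  0.051] tau6 0.151 F [ 1.2 -2.8 -0.3] [0.5679 0.1492 0.1165]
149 [347.8, 207.3] r 0.0280 dial -0.170
220 [331.4, 251.7] r 0.0104 dial -0.132
```

play_rows([
  {"claw": 0,"linear": [0,0,0],"turn": [0,0,0.02]},
  {"claw": 0,"linear": [0,0,0],"turn": [0,0,0.03]},
  {"claw": 0,"linear": [0,0,0],"turn": [0,0,0.03]},
])

```text
time_s: 14.98
ee_pos: [0.568, 0.1492, 0.1165]
eef_rot: [-3.141, -0.001, 0.708]
force: [1.5, -1.5, -1.0]
grip_width: 0.0423
```

```bash
python3 -c "
from h import *
rd();o,im,P=look('wd');ptr(im,P)"
```

```text
14.975 yaw 0.7081 dial~-0.198 Mz [-0.384 -0.453  0.164] tau6 0.276 F [ 1.5 -1.5 -1. ] [0.568  0.1492 0.1165]
151 [347.7, 207.1] r 0.0281 dial -0.196
221 [331.4, 251.7] r 0.0104 dial -0.164
```

play_rows([
  {"claw": 0,"linear": [0,0,0],"turn": [0,0,0.01]},
  {"claw": 0,"linear": [0,0,0],"turn": [0,0,0.02]},
  {"claw": 0,"linear": [0,0,0],"turn": [0,0,0.02]},
])

```text
time_s: 15.4
ee_pos: [0.5681, 0.1493, 0.1165]
eef_rot: [-3.141, -0.001, 0.688]
force: [3.2, 0.1, -2.1]
grip_width: 0.0418
```

```bash
python3 -c "
from h import *
rd();o,im,P=look('we');ptr(im,P)"
```

```text
15.4 yaw 0.6881 dial~-0.218 Mz [-0.171 -0.732  0.22 ] tau6 0.293 F [ 3.2  0.1 -2.1] [0.5681 0.1493 0.1165]
148 [347.3, 206.8] r 0.0282 dial -0.202
221 [331.0, 251.9] r 0.0103 dial -0.165
```

play_rows([
  {"claw": 1,"linear": [0,0,0],"turn": [0,0,0]},
  {"claw": 1,"linear": [0,0,0],"turn": [0,0,0]},
  {"claw": 1,"linear": [0,0,0],"turn": [0,0,0]},
  {"claw": 1,"linear": [0,0,0],"turn": [0,0,0]},
  {"claw": 1,"linear": [0,0,-20],"turn": [0,0,0]},
  {"claw": 1,"linear": [0,0,-50],"turn": [0,0,0]},
  {"claw": 1,"linear": [0,0,-85],"turn": [0,0,0]},
  {"claw": 1,"linear": [0,0,-85],"turn": [0,0,0]},
])

```text
time_s: 16.45
ee_pos: [0.5689, 0.1494, 0.2042]
eef_rot: [3.14, -0.005, 0.688]
force: [-0.3, 0.4, 0.1]
grip_width: 0.0941
```

```bash
python3 -c "
from h import *
delta([.595,.047,.2],1.847);o,im,P=look('wf')"
```

```text
lin mm [-44.9  95.7   4.2] turn [ 0.0049 -0.0035 -1.1587] t 16.45 F [-0.3  0.4  0.1] M [-0.005 -0.082  0.012] w 0.09407671897708818 yaw [ 3.1395 -0.0053  0.6883] p [0.5689 0.1494 0.2042] q6 1.077
```

View pics/wf.png

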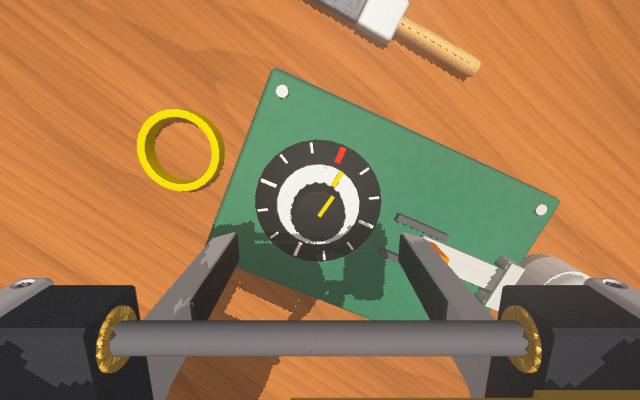

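play_rows([
  {"claw": 1,"linear": [-6,12,0],"turn": [0,0,-0.15]},
  {"claw": 1,"linear": [-12,26,0],"turn": [0,0,-0.32]},
  {"claw": 1,"linear": [-20,42,0],"turn": [0,0,-0.49]},
  {"claw": 1,"linear": [-27,58,0],"turn": [0,0,-0.66]},
  {"claw": 1,"linear": [-35,74,0],"turn": [0,0,-0.83]},
  {"claw": 1,"linear": [-41,87,0],"turn": [0,0,-1.0]},
  {"claw": 1,"linear": [-45,95,0],"turn": [0.003,-0.003,-1.13]},
  {"claw": 1,"linear": [-45,95.5,0],"turn": [0.004,-0.003,-1.159]},
])

```text
time_s: 17.5
ee_pos: [0.5938, 0.0465, 0.2009]
eef_rot: [-3.138, -0.001, 1.847]
force: [0.2, 0.4, 0.2]
grip_width: 0.094
```

play_rows([
  {"claw": 1,"linear": [0,0,0],"turn": [0,0,0]},
  {"claw": 1,"linear": [0,0,0],"turn": [0,0,0]},
])

```text
time_s: 17.75
ee_pos: [0.5936, 0.0469, 0.2005]
eef_rot: [-3.137, -0.001, 1.846]
force: [0.9, -0.6, 0.1]
grip_width: 0.094
```

```bash
python3 -c "
from h import *
o,im,P=look('wg')
delta([.595,.047,.115],1.847)
x,y,w,h=230,100,180,200
m=orange(im)
print(blobs(m,20)); print(proj('wrist',[[.595,.047,.141]],P))"
```

```text
lin mm [-0.3  1.6 85.7] turn [-0.0041 -0.0008 -0.0009] t 17.8 F [ 0.4 -0.4  0.8] M [-0.016 -0.139  0.035] w 0.09407230217395024 yaw [-3.1374e+00 -8.0000e-04  1.8461e+00] p [0.5937 0.0469 0.2007] q6 -0.258
[(np.int32(318), [323.5, 215.2], [310, 207, 25, 17])]
[[321.21073302 217.59676795]]
```

View pics/wg.png

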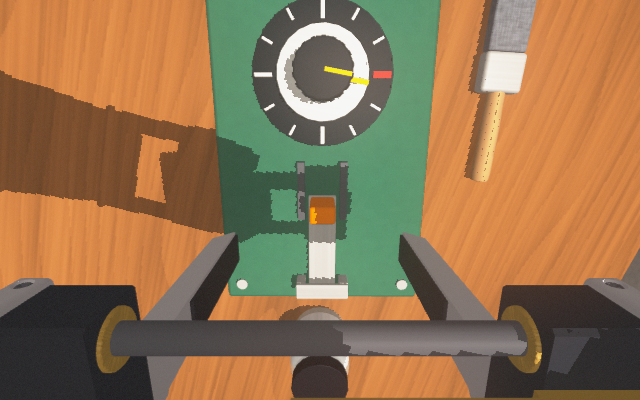

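play_rows([
  {"claw": 1,"linear": [0,1,25],"turn": [-0.004,0,0]},
  {"claw": 1,"linear": [0,2,50],"turn": [-0.004,0,0]},
  {"claw": 1,"linear": [0,2,72],"turn": [-0.004,0,0]},
  {"claw": 1,"linear": [0,2,85],"turn": [-0.004,0,0]},
  {"claw": 1,"linear": [0,2,85],"turn": [-0.004,0,0]},
  {"claw": 1,"linear": [0,2,85],"turn": [-0.004,0,0]},
])

```text
time_s: 18.55
ee_pos: [0.5957, 0.0474, 0.1166]
eef_rot: [3.14, -0.0, 1.846]
force: [0.2, -0.1, -0.5]
grip_width: 0.0943
```

play_rows([
  {"claw": 0.1,"linear": [0,0,0],"turn": [0,0,0]},
  {"claw": 0.1,"linear": [0,0,0],"turn": [0,0,0]},
  {"claw": 0.1,"linear": [0,0,0],"turn": [0,0,0]},
  {"claw": 0.1,"linear": [0,0,0],"turn": [0,0,0]},
  {"claw": 0.1,"linear": [0,0,0],"turn": [0,0,0]},
  {"claw": 0.1,"linear": [0,0,0],"turn": [0,0,0]},
  {"claw": 0.1,"linear": [0,0,0],"turn": [0,0,0]},
], force=10)

```text
time_s: 19.42
ee_pos: [0.5957, 0.0474, 0.1166]
eef_rot: [3.14, -0.0, 1.846]
force: [-0.5, -0.2, -0.0]
grip_width: 0.0275
```

```bash
python3 -c "
from h import *
rd();delta([.595,.047,.115],1.847);o,im,P=look('wh')"
```

```text
19.425 yaw 1.8459 dial~0.940 Mz [-0.013 -0.092  0.   ] tau6 0.0 F [-0.5 -0.2 -0. ] [0.5957 0.0474 0.1166]
lin mm [-0.2 -0.8  1.6] turn [ 0.0011 -0.0005 -0.0011] t 19.425 F [-0.5 -0.2 -0. ] M [-0.013 -0.092  0.   ] w 0.027451805391257907 yaw [ 3.1405e+00 -5.0000e-04  1.8459e+00] p [0.5957 0.0474 0.1166] q6 -0.258
```

View pics/wh.png

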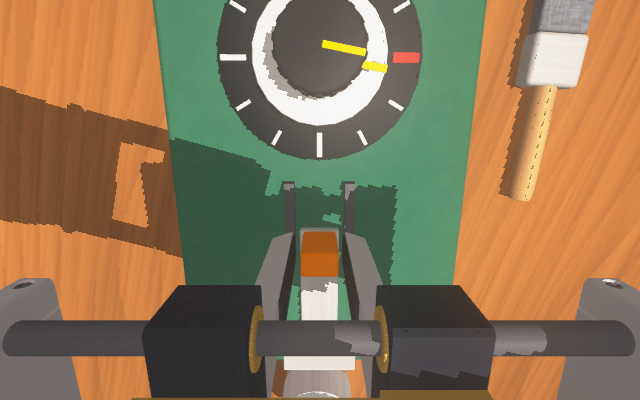

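play_rows([
  {"claw": 0.1,"linear": [0,0,0],"turn": [0,0,0]},
  {"claw": 0.1,"linear": [0,0,0],"turn": [0,0,0]},
  {"claw": 0.1,"linear": [0,0,0],"turn": [0,0,0]},
])

```text
time_s: 19.85
ee_pos: [0.596, 0.0475, 0.1167]
eef_rot: [3.139, -0.0, 1.846]
force: [5.4, 1.7, -1.9]
grip_width: 0.02
```

```bash
python3 -c "
from h import *
rd()"
```

```text
19.85 yaw 1.8460 dial~0.940 Mz [ 0.189 -0.921 -0.004] tau6 -0.015 F [ 5.4  1.7 -1.9] [0.596  0.0475 0.1167]
```

play_rows([
  {"claw": 0.1,"linear": [1,0.4,0],"turn": [0,0,0]},
  {"claw": 0.1,"linear": [2,0.4,0],"turn": [0,0,0]},
  {"claw": 0.1,"linear": [3,0.4,0],"turn": [0,0,0]},
  {"claw": 0.1,"linear": [3,0.4,0],"turn": [0,0,0]},
])

```text
time_s: 20.35
ee_pos: [0.5953, 0.0505, 0.1166]
eef_rot: [3.14, -0.0, 1.846]
force: [-3.3, -3.6, 2.1]
grip_width: 0.02
```

```bash
python3 -c "
from h import *
rd()"
```

```text
20.35 yaw 1.8460 dial~0.940 Mz [-0.586  0.718 -0.024] tau6 0.004 F [-3.3 -3.6  2.1] [0.5953 0.0505 0.1166]
```

play_rows([
  {"claw": 0.1,"linear": [2,-0.2,0],"turn": [0,0,0]},
  {"claw": 0.1,"linear": [5,-0.2,0],"turn": [0,0,0]},
  {"claw": 0.1,"linear": [8,-0.2,0],"turn": [0,0,0]},
  {"claw": 0.1,"linear": [11,-0.2,0],"turn": [0,0,0]},
  {"claw": 0.1,"linear": [14,-0.2,0],"turn": [0,0,0]},
  {"claw": 0.1,"linear": [17,-0.2,0],"turn": [0,0,0]},
  {"claw": 0.1,"linear": [18,-0.2,0],"turn": [0,0,0]},
  {"claw": 0.1,"linear": [18,-0.2,0],"turn": [0,0,0]},
])

```text
time_s: 21.35
ee_pos: [0.5902, 0.0681, 0.1166]
eef_rot: [3.14, -0.001, 1.846]
force: [4.0, 0.3, -1.8]
grip_width: 0.0197
```

```bash
python3 -c "
from h import *
rd();o,im,P=look('wi')"
```

```text
21.35 yaw 1.8462 dial~0.940 Mz [ 0.131 -0.739 -0.011] tau6 0.002 F [ 4.   0.3 -1.8] [0.5902 0.0681 0.1166]
```

View pics/wi.png

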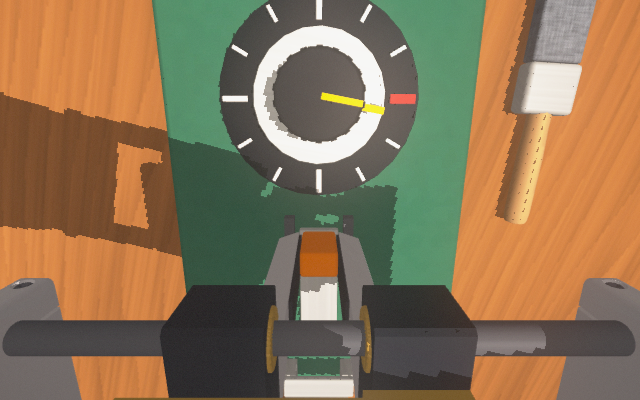

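play_rows([
  {"claw": 0.1,"linear": [0.6,0,0],"turn": [0,0,0]},
  {"claw": 0.1,"linear": [1.2,0,0],"turn": [0,0,0]},
  {"claw": 0.1,"linear": [1.2,0,0],"turn": [0,0,0]},
])

```text
time_s: 21.78
ee_pos: [0.5901, 0.0687, 0.1167]
eef_rot: [3.14, -0.0, 1.846]
force: [4.6, -4.2, -2.0]
grip_width: 0.0198
```

```bash
python3 -c "
from h import *
rd()"
```

```text
21.775 yaw 1.8459 dial~0.940 Mz [-0.712 -0.823  0.009] tau6 -0.004 F [ 4.6 -4.2 -2. ] [0.5901 0.0687 0.1167]
```

play_rows([
  {"claw": 1,"linear": [0,0,0],"turn": [0,0,0]},
  {"claw": 1,"linear": [0,0,0],"turn": [0,0,0]},
  {"claw": 1,"linear": [0,0,0],"turn": [0,0,0]},
  {"claw": 1,"linear": [0,0,0],"turn": [0,0,0]},
  {"claw": 1,"linear": [0,0,-20],"turn": [0,0,0]},
  {"claw": 1,"linear": [0,0,-60],"turn": [0,0,0]},
  {"claw": 1,"linear": [0,0,-100],"turn": [0,0,0]},
  {"claw": 1,"linear": [0,0,-100],"turn": [0,0,0]},
])

```text
time_s: 22.78
ee_pos: [0.5909, 0.0688, 0.2199]
eef_rot: [3.135, 0.001, 1.846]
force: [0.4, 0.1, -0.2]
grip_width: 0.0931
```

```bash
python3 -c "
from h import *
rd();o,im,P=look('wj')
for n,(x,y,w,h) in dict(scene=(275,175,160,110),side=(270,170,140,170)).items():
    f=vision.camera(n);c=f[y:y+h,x:x+w];cv2.imwrite(f'pics/{n}j.png',cv2.resize(c,None,fx=3,fy=3,interpolation=2))
print(get_obs()['force'])"
```

```text
22.775 yaw 1.8460 dial~0.940 Mz [-0.059 -0.077  0.038] tau6 -0.0 F [ 0.4  0.1 -0.2] [0.5909 0.0688 0.2199]
[ 0.4251081  -0.19982494  0.56205204]
```

View pics/wj.png

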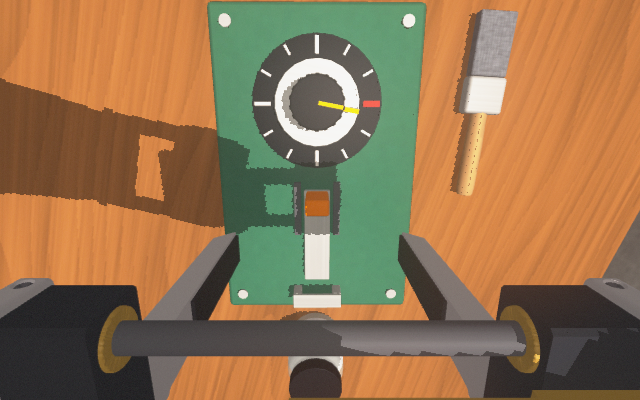

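View pics/sidej.png

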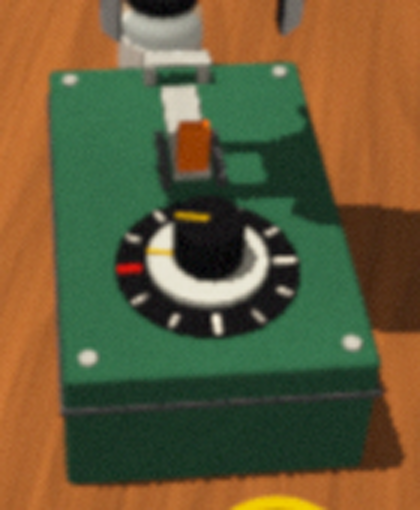

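```bash
python3 -c "
from h import *
a=ray('side',np.array((191,104))/3+[270,170]-.3,.141)[0];b=ray('side',np.array((195,126.5))/3+[270,170]-.3,.141)[0]
y=np.array([-np.sin(BY),np.cos(BY),0]);print((b-a)@y)
from station import hand_in;print(get_obs()['grip_width'],get_obs()['joint_vel'].round(3));print(hand_in())"
```

```text
0.02236190902520758
0.09400336635205256 [0.    0.01  0.005 0.001 0.003 0.   ]
the job is handed in; nothing more can be done
None
```

The lock box is open and I handed the job in at about 23 s; the hand-in gives no verdict.

- **Dial left to 8:** I gripped the dial and turned it left until the pointer stood at about 2.08 rad (8 is 2.094). The wrist camera put it within about 0.02 rad of the 8 mark.
- **Dial right to its stop:** I turned it back slowly with the grip eased to 8 N, then in steps of 0.02 to 0.04 rad near the red mark. The wrist torque started to rise at about -0.17 rad. At about -0.20 rad the pads began to slip on the dial, so I stopped there. I estimate about 7 to 9 N at the stop, from the torque readings and not measured directly.
- **Bolt:** It slid freely, with about 2.6 N of resistance. The side camera gave about 22 mm of travel and the tool's own motion about 22 mm. The push force rose only slightly, to about 5 N, at the end of its travel.

In the last pictures the bolt is clear of the keeper and the pointer is just clockwise of the red mark. The gripper is open and about 80 mm above the handle, with the wrist force near zero. The tape roll, jar and brush look untouched by eye; I did not measure their positions.

One check disagreed: fitting the outline of the dial plate put the dial's centre about 3 mm off the other estimates. I used the others, and the grip width (41.8 mm on a 42 mm grip) and low side forces fitted them.

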